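Lock the cash box and take its key out

TASK

Lock the cash box: with the key that stands in its lid, turn the lock clockwise, about a quarter turn, until the bolt is fully thrown, and leave it thrown. Then turn the key back, feeling gently for the one position where it comes out, draw it out without forcing it, and put it in the wooden tray; leave the things standing around undisturbed.

Things in the scene. Friction and masses are not known exactly. Their poses are not given: they have to be found in the camera images.
- cash_box: Grey steel cash box, 150 (x) x 200 (y) x 80 mm, too heavy to shift. Origin: centre of its underside; its own z is up. The lock is in the lid, on a vertical axis at (-30, 0) mm of the box frame. A folded bail handle lies on the far half of the lid, 6 mm high.
- lock_face (a point): Centre of the lock's round steel collar (42 mm across, 5 mm proud of the lid), on the lock's axis at the collar's top, 85 mm above the table. Axes are those of the cash box. The key's barrel has 1 mm radial play in the lock; turning under load pushes it aside, so centre it again before feeling for the slot. Key and lock must never bear on each other with more than 25 N.
- key: Tubular key, 64 mm long, 40 g, standing upright in the lock at the start, its yaw 0 to 0.1 rad greater than the box's. Origin: centre of the barrel's tip; own z runs up to the bow. Steel barrel 10 mm across; round shoulder 35 mm across, 26 to 29 mm above the tip, which rests on the lock's collar when the key is home; then the flat black bow.
- key_bow (a point): Centre of the key's bow, on the key's axis, 49 mm above its tip (about 108 mm above the table at the start). Axes as the key's. The bow is 32 mm wide (own x), 10 mm thick (own y: the direction to grip across) and 30 mm high (z).
- key_lug (a point): Middle of one of the two like lugs on the key's barrel, 8.5 mm out along its own +x (the other along -x), 5 mm above the tip; 5 mm wide, 6 mm high, reaching 13.5 mm from the axis. Over them in the lock lies a sprung gate plate (1 mm per 4 N): lifted 3 mm, the lugs meet it, except at one key angle, where its slot lets them up. 15 mm up they are past it, 27 mm up the key is clear.
- lock_axis (a point): Point on the lock's axis at lid height (80 mm), axes as the box's. The gate's slot cannot be seen and differs from lock to lock: key yaw = box yaw minus 0.3 to 1.1 rad, window about 0.1 rad either side. Feel for it with light upward pulls of 4 to 6 N, turning back a little between pulls: there the key rises freely.
- bolt (a joint): Bolt of the lock, rad: 0 = withdrawn, grows as the key turns it clockwise seen from above; fully thrown from 1.15 on, stop at 2.0 (need not be reached). Driven by the key it reads about box yaw - key yaw - 0.06, takes 0.05 N m, and stays where left when the key turns back. A brass pip shows it on a dark arc round the lock: past the short cross bar = fully thrown.
- tray: Open wooden tray, 120 x 120 x 22 mm outside, walls and floor 6 mm, heavy, to the right or left of the cash box. Origin: centre of its underside.
- tape_roll: Loose roll of paper tape, 96 mm across, 25 mm high; leave alone. Origin at the underside.
- vase: White bud vase, 66 mm across, 112 mm high, behind the cash box; leave alone. Origin at the underside.
- bird: Small wooden bird, 55 x 109 x 54 mm; leave alone. Origin at the underside.
- car: Small wooden toy car, 77 x 100 x 54 mm; leave alone. Origin at the underside.

How it is judged:
By the outcome, as a careful person would: the job done as asked, in the order asked, and still so for the second after the job is handed in, with the robot touching nothing.
It also fails if it takes over 72 s, if anything falls off the work surface, if the arm or the gripper's body presses on something with over 40 N, if the wrist force passes 120 N, or if a joint passes its speed limit or range.

ROBOT

A 6-joint arm with a two-finger parallel gripper is mounted at the origin on a cart in front of the work surface, level with it; the furniture and walls round the work are solid. World frame = base frame: x ahead of the robot, y to its left, z up, the work surface at z = 0. Lengths are in mm, angles in rad, forces in N, time in s.
With the tool pointing down it reaches from about 300 to 750 mm from the base axis. Payload 8.5 kg.
Tool frame: the origin (TCP) lies at the very end of the fingers, on their centre line; the grasp point (between the pads) lies 19 mm behind it; z points along the fingers, y is the direction in which the jaws open and shut (so a half turn about z gives the same grasp; the last joint's range is limited). The gripper opens to 88 mm and grips with 3 to 60 N. Pads are 18 mm wide; open, the fingers measure 123 mm over their backs; the gripper's body (75 mm by 187 mm) begins 45 mm behind the grasp point.
Start: joints at [1.052, 0.381, 1.297, -0, 1.464, -0.215], TCP at [164.523, 524.798, 238.748] pointing down, gripper open.
Joint ranges: [-3.11, 3.11], [-0.89, 2.33], [0.22, 2.48], [-1.42, 4.56], [0.17, 2.85], [-2.88, 2.88]. Speed limits (rad/s): [2.39, 2.39, 3.14, 3.14, 3.14, 3.14].

INTERFACE

Orientations are given as a unit quaternion [x, y, z, w].
In Python, from workcell import arm gives the robot as it stands.
- The arm moves only by the tool apply_moves, never from a script. Its argument "rows" is a list of rows, each a list of 7 numbers: the finger opening in m, from 0 to 0.0881, then the shift along the tool's x, y, z in m, then the turn, a rotation vector about the tool's x, y, z in degrees. In form: [[gripper, tx, ty, tz, wx, wy, wz], ...]. A call has 1 to 20 rows; each row is the pose to reach, as a shift and turn from the pose commanded when the call began, along the tool's axes at that moment; what a row does not reach only later rows make up. A row lasts 1/8 s, in which the tool goes at most 62.5 mm and 10.7 degrees, less where a joint would pass 70% of its speed; a pose out of reach is approached as far as the arm can. A call with a gripper value outside its range is refused whole. The fingers move at their own pace and stop on an object; "newtons" is the grip in N (left out, the last holds). Time passes only in rows, so rows that repeat a pose let the fingers close. It gives the time, the measured TCP pose, the force and the opening at its end, in the units of the state.
- arm.get_state(): the state, without advancing time (a new reading comes with each control period).
- arm.capture(name): name is "scene" or "top" or "wrist"; returns a dict with "frame" (384x512x3 uint8, red, green, blue), "fovy" (degrees; the focal length in pixels is half the picture's height over the tangent of half this angle, whatever the lens; pixels are square), "cx", "cy" (the principal point, pixels), "world_to_cam" (4x4, takes a point from world to camera coordinates); the wrist camera has in their place "T_tool_cam" (4x4, takes a point from camera to tool coordinates, whose origin is the TCP and whose axes are the flange's). Camera axes: x right, y down, z forward; pixel columns grow to the right and rows downward; lengths in mm; the calibration is good to about 2 mm. A picture is of the moment at which its call begins: read the wrist's pose just before it. There is no depth.
- arm.job_done(): hands the job in, once; it reports no verdict.
Trained networks look in a picture, given as the dict that the camera call returned (one of the last four; its "shot" number tells which), for a name from the list of things; names that differ only in an ending like _2 or _b are one class to them, and where a whole thing is asked for, a point or a joint stands for the part that bears it (a point fixed in the world has none). Each returns a list of dicts, best first, with "score" (0 to 1); they miss things now and then, are a little off and sometimes report something else, mostly with a low value. They report only what shows in the picture. A call takes as long as a camera call.
- arm.trace(name, picture): "pixels" (384x512 bool, what is visible of it) and "uv" ([column, row] in pixels, amid what is visible of it).
The state is a dict: "time": time; "joint_pos": joint angles; "dq": joint speeds; "effort": joint torques, N m; "eef_pos": TCP position; "ee_rot": TCP orientation; "force": force on the tool from outside, world axes, zero at the start; "wrist_torque": the same for the moment, N m; "grip_width": finger opening in mm.
Only numpy, scipy, OpenCV 4.12 (cv2) and the standard library are available. Lean on these libraries where they do the work, as an engineer would, in place of code of your own. Each camera call takes 0.05 s, during which the arm holds its last target.

## Working session

There is one attempt and no reset: what is moved stays moved. The work goes in short steps, Python scripts to look and compute and a tool call to move; the robot and the scene stay as the last step left them, time stands still between calls to the robot, and variables do not carry over. Pictures are saved under pics/ and viewed, and the job is handed in when it is done.

Besides the shell and the picture viewer there is one more tool, called after "Call:" by a JSON object that holds its "method" and its "body", one argument or row to a line. apply_moves: Moves the arm, as the interface text tells. Its arguments: {"type":"object","properties":{"rows":{"type":"array"},"newtons":{"type":"number"}},"required":["rows"]}

```bash
mkdir -p pics; ls; cat > h.py <<'E'
from workcell import arm
import numpy as np, cv2
def save(n,name):
    p=arm.capture(n); cv2.imwrite('pics/'+name+'.png',p['frame'][:,:,::-1]); return p
E
python3 - <<'E'
from h import *
s=arm.get_state(); print(s)
for n in ['scene','top']:
    p=save(n,n+'0')
    print(n,p['fovy'],p['cx'],p['cy'],p['world_to_cam'].round(3).tolist(),p['shot'])
    for t in ['cash_box','key','tray','lock_face','key_bow','bolt']:
        r=arm.trace(t,p); print(t,[(round(x['score'],2),np.round(x['uv']),int(x['pixels'].sum())) for x in r[:3]])
E
```

```text
pics
{'time': 0.0, 'joint_pos': array([ 1.05171538e+00,  3.81196703e-01,  1.29825962e+00, -1.46302041e-05,
        1.46360582e+00, -2.15302717e-01]), 'dq': array([-0.00131878,  0.00010496,  0.00133578,  0.00242943,  0.00064232,
        0.00244771]), 'effort': array([ 7.08431198e-04, -4.37938786e+01, -2.24551052e+01,  7.13426038e-02,
        3.52991628e-02, -9.20965363e-05]), 'eef_pos': array([164.38286102, 524.56203139, 238.13778223]), 'ee_rot': array([ 1.51304948e-01,  9.88486860e-01, -6.88372840e-04, -2.56981048e-04]), 'force': array([0.1262304 , 0.02674768, 0.05518685]), 'wrist_torque': array([-0.06528479, -0.02082136, -0.04857019]), 'grip_width': 88.22931561783483}
scene 46.9152257119613 253.6811840295253 197.3454474924031 [[0.841, -0.54, 0.0, -473.221], [-0.344, -0.536, -0.771, 259.455], [0.417, 0.649, -0.637, 920.61], [0.0, 0.0, 0.0, 1.0]] 1
cash_box [(0.61, array([261., 203.]), 4299)]
key [(0.69, array([247., 188.]), 188)]
tray [(0.94, array([170., 171.]), 1282)]
lock_face [(0.9, array([260., 204.]), 4340)]
key_bow []
bolt []
top 46.909146547994204 261.1906339056941 184.8114571517521 [[0.094, -0.996, 0.003, -55.582], [-0.975, -0.093, -0.202, 570.21], [0.202, 0.016, -0.979, 1214.631], [0.0, 0.0, 0.0, 1.0]] 2
cash_box [(0.89, array([253., 177.]), 3769)]
key [(0.42, array([250., 185.]), 121)]
tray [(0.93, array([147., 212.]), 1810), (0.72, array([260., 115.]), 382)]
lock_face [(0.82, array([250., 176.]), 3761)]
key_bow [(0.58, array([251., 185.]), 112)]
bolt []
```

View pics/scene0.png

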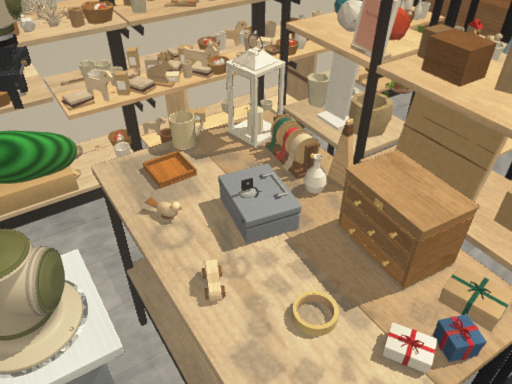

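View pics/top0.png

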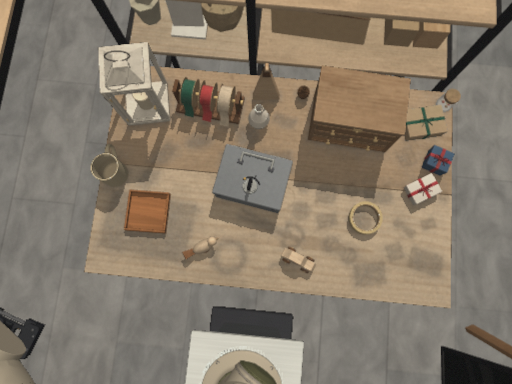

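The top view shows the cash box at (253,178), with the key upright in its lid at (250,185). The tray is to its left at (148,212) and the bird at (200,248). Next I fit the poses.

```bash
cat >> h.py <<'E'
from scipy.optimize import minimize
def proj(p,X,T=None):
    T=p['world_to_cam'] if T is None else T
    f=192/np.tan(np.radians(p['fovy']/2)); c=np.asarray(X,float)@T[:3,:3].T+T[:3,3]
    return np.c_[p['cx']+f*c[:,0]/c[:,2], p['cy']+f*c[:,1]/c[:,2]]
def ray(p,uv,z,T=None):
    T=p['world_to_cam'] if T is None else T
    f=192/np.tan(np.radians(p['fovy']/2))
    d=T[:3,:3].T@np.array([(uv[0]-p['cx'])/f,(uv[1]-p['cy'])/f,1]); o=-T[:3,:3].T@T[:3,3]
    return o+d*(z-o[2])/d[2]
def boxpts(q,dx,dy,z0,z1):
    c,s=np.cos(q[2]),np.sin(q[2])
    return np.array([[q[0]+c*a-s*b,q[1]+s*a+c*b,z] for a in(-dx/2,dx/2) for b in(-dy/2,dy/2) for z in(z0,z1)])
def fit(views,q0,dims,z=(0,80)):
    # views: list of (pic,mask,T)
    S=4
    def cost(q):
        e=0
        for p,m,T in views:
            h=cv2.convexHull((proj(p,boxpts(q,*dims,*z),T)*16*S).astype(np.int32))
            r=np.zeros((384*S,512*S),np.uint8); cv2.fillConvexPoly(r,h,1,shift=4)
            r=cv2.resize(r.astype(np.float32),(512,384),interpolation=cv2.INTER_AREA)
            e+=np.abs(r-m).sum()/m.sum()
        return e
    best=None
    for y in np.linspace(-.6,.6,5):
        r=minimize(cost,[q0[0],q0[1],q0[2]+y],method='Nelder-Mead',options=dict(initial_simplex=[[q0[0],q0[1],q0[2]+y],[q0[0]+15,q0[1],q0[2]+y],[q0[0],q0[1]+15,q0[2]+y],[q0[0],q0[1],q0[2]+y+.2]],maxiter=150))
        if best is None or r.fun<best.fun: best=r
    return best
E
python3 - <<'E'
from h import *
s,t=arm.capture('scene'),arm.capture('top')
def tr(n,p):
    r=arm.trace(n,p)
    return r[0] if r else None
for n,d,z in [('cash_box',(150,200),(0,80)),('tray',(120,120),(0,22))]:
    V=[]
    for p in (s,t):
        r=tr(n,p); m=r['pixels'].astype(np.uint8)
        m=cv2.morphologyEx(m,cv2.MORPH_CLOSE,np.ones((9,9)))
        V.append((p,m,None))
    q0=ray(t,tr(n,t)['uv'],z[1]); 
    for VV in (V,V[1:],V[:1]):
        b=fit(VV,[q0[0],q0[1],0],d,z); print(n,b.x.round(3),b.fun)
for n in ['vase','bird','car','tape_roll','key']:
    r=tr(n,t)
    if r: print(n,round(r['score'],2),r['uv'],ray(t,r['uv'],108 if n=='key' else 30).round(0))
E
```

```text
cash_box [ 5.92334e+02  2.30650e+01 -1.81000e-01] 0.1697157533831304
cash_box [ 5.92303e+02  2.29430e+01 -1.67000e-01] 0.031073264781491004
cash_box [ 5.92588e+02  2.84910e+01 -2.11000e-01] 0.1212558962264151
tray [4.72217e+02 3.24589e+02 1.70000e-02] 0.0991526227454046
tray [4.71739e+02 3.24347e+02 1.60000e-02] 0.03319636678200692
tray [4.72710e+02 3.25036e+02 4.00000e-03] 0.06140988372093023
vase 0.64 [261.9, 117.7] [786.  16.  30.]
bird 0.55 [200.5, 247.1] [381. 155.  30.]
car 0.6 [298.1, 258.7] [ 375. -126.   30.]
tape_roll 0.56 [369.6, 206.3] [ 545. -322.   30.]
key 0.62 [250.5, 185.6] [558.  27. 108.]
```

```bash
cat >> h.py <<'E'
from scipy.spatial.transform import Rotation as R
def tool(yaw): # yaw = world angle of tool y axis, tool pointing down
    y=np.array([np.cos(yaw),np.sin(yaw),0]); z=np.array([0,0,-1.]); x=np.cross(y,z)
    return R.from_matrix(np.c_[x,y,z])
def delta(pos,yaw,start=None):
    s=arm.get_state(); R0=R.from_quat(s['ee_rot']) if start is None else tool(start[1]); p0=s['eef_pos'] if start is None else start[0]
    d=R0.inv().apply(np.array(pos,float)-p0); w=(R0.inv()*tool(yaw)).as_rotvec(degrees=True)
    return (d/1000).round(4),w.round(2)
def wristT(p,s):
    T=np.eye(4); T[:3,:3]=R.from_quat(s['ee_rot']).as_matrix(); T[:3,3]=s['eef_pos']
    return np.linalg.inv(T@p['T_tool_cam'])
def yawof(s):
    y=R.from_quat(s['ee_rot']).as_matrix()[:,1]; return np.arctan2(y[1],y[0])
E
python3 - <<'E'
from h import *
p=arm.capture('wrist'); print(p['T_tool_cam'].round(3),p['fovy']); s=arm.get_state(); print(yawof(s))
print(delta([530,28,240],1.446))
E
```

```text
[[ 0.00000e+00 -9.51000e-01 -3.09000e-01  8.00050e+01]
 [ 1.00000e+00  0.00000e+00 -0.00000e+00  3.47000e-01]
 [ 1.00000e-03 -3.09000e-01  9.51000e-01 -1.47424e+02]
 [ 0.00000e+00  0.00000e+00  0.00000e+00  1.00000e+00]] 68.71610352135504
1.2670268810614016
(array([-0.4973, -0.3648, -0.0013]), array([  0.  ,  -0.  , -10.25]))
```

Call:
{"method": "apply_moves", "body": {
  "rows": [
    [0.088, -0.062, -0.044, 0, 0, 0, -2],
    [0.088, -0.12, -0.087, 0, 0, 0, -4],
    [0.088, -0.175, -0.126, 0, 0, 0, -6],
    [0.088, -0.23, -0.165, 0, 0, 0, -8],
    [0.088, -0.285, -0.204, 0, 0, 0, -10.3],
    [0.088, -0.34, -0.243, 0, 0, 0, -10.3],
    [0.088, -0.395, -0.282, 0, 0, 0, -10.3],
    [0.088, -0.45, -0.32, 0, 0, 0, -10.3],
    [0.088, -0.49, -0.34, 0.02, 0, 0, -10.3],
    [0.088, -0.52, -0.356, 0.04, 0, 0, -10.3],
    [0.088, -0.526, -0.356, 0.05, 0, 0, -10.3],
    [0.088, -0.526, -0.356, 0.05, 0, 0, -10.3]
  ]
}}

```text
time: 2.9
eef_pos: [559.6, 27.8, 187.6]
ee_rot: [0.062, 0.998, 0.0, -0.001]
force: [-0.1, 0.4, 0.8]
grip_width: 87.9
```

```bash
python3 - <<'E'
from h import *
s=arm.get_state(); print(s['time'],s['eef_pos'],yawof(s),s['force'])
p=save('wrist','w1'); T=wristT(p,s)
big=cv2.resize(p['frame'][100:340,100:420,::-1],None,fx=2.5,fy=2.5,interpolation=cv2.INTER_CUBIC); cv2.imwrite('pics/w1b.png',big)
for n in ['cash_box','key','key_bow','lock_face','bolt','key_lug']:
    for r in arm.trace(n,p)[:2]:
        print(n,round(r['score'],2),r['uv'],int(r['pixels'].sum()),ray(p,r['uv'],108,T).round(1),ray(p,r['uv'],80,T).round(1))
        np.save('pics/'+n+'.npy',r['pixels'])
print(proj(p,[[562.8,28.2,85],[562.8,28.2,123]],T))
E
```

```text
2.9 [559.63762823  27.77991635 187.60743074] 1.4459921888382365 [-0.11376511  0.40960907  0.76512472]
cash_box 0.59 [251.0, 213.1] 26456 [569.   24.5 108. ] [579.8  22.8  80. ]
cash_box 0.17 [260.7, 198.7] 1207 [556.9  34.3 108. ] [566.3  33.9  80. ]
key 0.23 [4.5, 179.4] 456 [ 513.5 -175.9  108. ] [ 517.5 -202.3   80. ]
key_bow 0.94 [257.5, 198.5] 1196 [556.4  31.7 108. ] [565.7  30.9  80. ]
lock_face 0.76 [249.3, 212.5] 26645 [568.2  23.1 108. ] [579.   21.2  80. ]
lock_face 0.22 [272.5, 340.9] 1517 [710.3  28.4 108. ] [738.6  27.3  80. ]
bolt 0.51 [280.0, 216.1] 32 [574.9  49.1 108. ] [586.5  50.5  80. ]
key_lug 0.8 [256.2, 197.2] 1167 [555.1  30.7 108. ] [564.3  29.8  80. ]
key_lug 0.35 [252.1, 212.0] 26712 [568.1  25.5 108. ] [578.8  24.   80. ]
[[254.36302635 197.58023804]
 [254.4466002  212.30110932]]
```

View pics/w1.png

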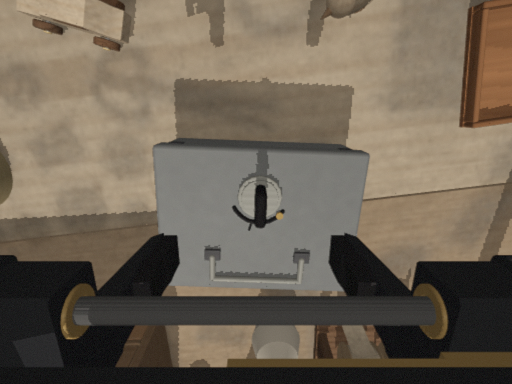

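View pics/w1b.png

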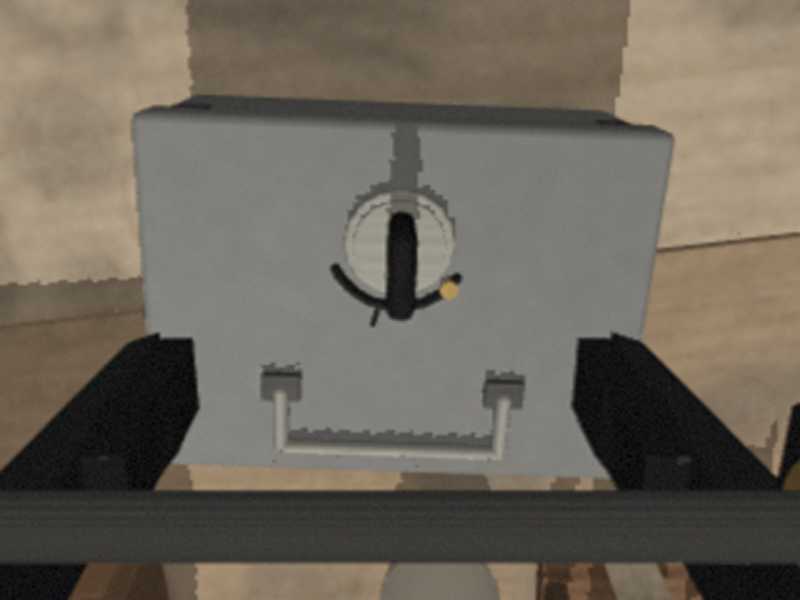

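```bash
python3 - <<'E'
from h import *
s=arm.get_state(); p=arm.capture('wrist'); T=wristT(p,s)
r=arm.trace('key_bow',p); m=r[0]['pixels'].astype(np.float32)
ys,xs=np.nonzero(m); print(xs.min(),xs.max(),ys.min(),ys.max())
g=cv2.cvtColor(p['frame'],cv2.COLOR_RGB2GRAY); g[:170]=255;g[235:]=255
dark=((g<45)).astype(np.uint8); n,l,st,_=cv2.connectedComponentsWithStats(dark)
i=1+np.argmax(st[1:,4]);print(st[1:])
dm=cv2.morphologyEx((l==l[200,260]).astype(np.uint8),cv2.MORPH_OPEN,np.ones((5,5))).astype(np.float32); print('bow dark',dm.sum())
if dm.sum()<2000:
    b=fit([(p,dm,T)],[562,29,-.12],(32,10),(93,123)); print('bow',b.x.round(3),b.fun)
# box
b0=arm.trace('cash_box',p)[0]['pixels'].astype(np.float32)
b0=cv2.morphologyEx(b0,cv2.MORPH_CLOSE,np.ones((25,25)))
c=np.argwhere(b0[:,:]>0)
# top face left/right edges via lines
L=[];Rr=[]
for row in range(160,232,4):
    x=np.nonzero(b0[row])[0]; L.append((x.min(),row)); Rr.append((x.max()+1,row))
for E in (L,Rr):
    P=np.array([ray(p,e,80,T)[:2] for e in E]); k=np.polyfit(P[:,0],P[:,1],1); print('edge yaw',np.arctan(k[0]),'y at x=563',np.polyval(k,563))
for c in [(259.8,195.5)]: print('collar',ray(p,c,85,T))
cv2.imwrite('pics/bow.png',cv2.resize(np.hstack([g[170:235,220:300],dm[170:235,220:300].astype(np.uint8)*255,m[170:235,220:300].astype(np.uint8)*255]),None,fx=3,fy=3))
E
```

```text
240 276 179 226
[[232 184  43  45 543]
 [279 209   4   3   9]
 [160 234   4   1   4]
 [345 234   3   1   3]]
bow dark 421.0
bow [ 5.61153e+02  3.27400e+01 -1.23000e-01] 0.37128859758377075
edge yaw -0.16159219898921504 y at x=563 -67.20936760187134
edge yaw -0.16374662988144809 y at x=563 133.57979541467247
collar [562.43452016  34.17978802  85.        ]
```

View pics/bow.png

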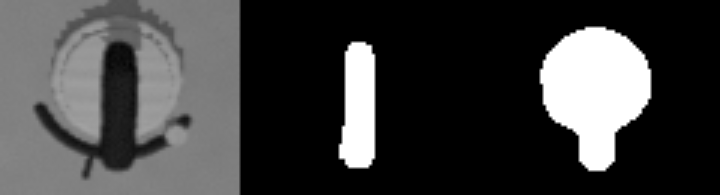

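The close-up shows the key bow at (260,200) lined up with the tool, the brass pip at (280,216) and the cross bar at about (250,227). I'll descend partway and measure again.

Call:
{"method": "apply_moves", "body": {
  "rows": [
    [0.088, -0.001, 0.003, 0.03, 0, 0, 0],
    [0.088, -0.002, 0.0055, 0.055, 0, 0, 0],
    [0.088, -0.002, 0.0055, 0.055, 0, 0, 0],
    [0.088, -0.002, 0.0055, 0.055, 0, 0, 0]
  ],
  "newtons": 3
}}

```text
time: 3.9
eef_pos: [563.1, 32.9, 134.8]
ee_rot: [0.062, 0.998, -0.0, 0.001]
force: [-0.2, 0.5, 1.2]
grip_width: 88.0
```

```bash
python3 - <<'E'
from h import *
s=arm.get_state(); print(s['time'],s['eef_pos'],yawof(s),s['force'],s['wrist_torque'])
p=save('wrist','w2'); T=wristT(p,s)
g=p['frame'][:,:,::-1]; cv2.imwrite('pics/w2b.png',cv2.resize(g[130:330,150:370],None,fx=3,fy=3,interpolation=cv2.INTER_CUBIC))
print(proj(p,[[562,33,85],[562,33,123]],T))
for uv in [(255,235),(260,235),(265,235)]: print(ray(p,uv,123,T),ray(p,uv,85,T))
E
```

```text
3.9 [563.05583019  32.86831417 134.81809341] 1.4467760976348378 [-0.15990221  0.54646816  1.18025026] [0.00268689 0.01249952 0.0136519 ]
[[253.44089517 214.02702256]
 [253.33973602 236.68623343]]
[560.97278652  34.17341393 123.        ] [579.46463532  32.03789165  85.        ]
[561.35725903  37.27303889 123.        ] [579.94092654  35.87776085  85.        ]
[561.74172074  40.3725767  123.        ] [580.41720437  39.71752208  85.        ]
```

View pics/w2b.png

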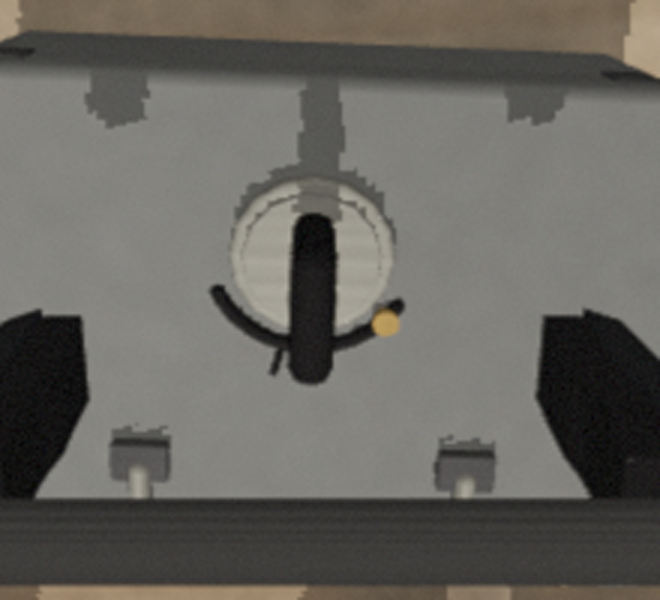

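The fingers' inner edges are at u≈179 and 329, so their middle is 254.2, and the bow is at u≈254.2. The key is centred, so I go down and close gently.

Call:
{"method": "apply_moves", "body": {
  "rows": [
    [0.088, 0, 0, 0.02, 0, 0, 0],
    [0.088, 0, 0, 0.035, 0, 0, 0],
    [0.088, 0, 0, 0.0415, 0, 0, 0],
    [0.088, 0, 0, 0.0415, 0, 0, 0],
    [0.088, 0, 0, 0.0415, 0, 0, 0]
  ],
  "newtons": 3
}}

```text
time: 4.58
eef_pos: [562.9, 32.9, 92.8]
ee_rot: [0.062, 0.998, -0.0, 0.001]
force: [0.1, -0.0, -0.9]
grip_width: 88.1
```

```bash
cat > st.py <<'E'
from h import *
s=arm.get_state(); print(round(s['time'],2),s['eef_pos'].round(2),'yaw',round(yawof(s),4),'F',s['force'].round(2),'M',s['wrist_torque'].round(3),s['grip_width'],'q6',s['joint_pos'][5].round(3))
E
python3 st.py
```

```text
4.58 [562.92  32.94  92.81] yaw 1.4468 F [ 0.09 -0.   -0.88] M [ 0.024 -0.027  0.062] 88.1394019209528 q6 -1.598
```

Call:
{"method": "apply_moves", "body": {
  "rows": [
    [0.014, 0, 0, 0, 0, 0, 0],
    [0.014, 0, 0, 0, 0, 0, 0],
    [0.014, 0, 0, 0, 0, 0, 0],
    [0.014, 0, 0, 0, 0, 0, 0],
    [0.014, 0, 0, 0, 0, 0, 0],
    [0.008, 0, 0, 0, 0, 0, 0],
    [0.006, 0, 0, 0, 0, 0, 0],
    [0.006, 0, 0, 0, 0, 0, 0]
  ],
  "newtons": 3
}}

```text
time: 5.58
eef_pos: [562.6, 33.0, 92.3]
ee_rot: [0.062, 0.998, 0.0, 0.0]
force: [0.2, -0.3, 0.5]
grip_width: 10.1
```

```bash
python3 st.py
```

```text
5.58 [562.62  32.96  92.26] yaw 1.4467 F [ 0.25 -0.28  0.46] M [ 0.099 -0.013  0.024] 10.06305363260944 q6 -1.598
```

Call:
{"method": "apply_moves", "body": {
  "rows": [
    [0.005, 0, 0, 0, 0, 0, 0],
    [0.005, 0, 0, 0, 0, 0, 0],
    [0.005, 0, 0, 0, 0, 0, 5],
    [0.005, 0, 0, 0, 0, 0, 10],
    [0.005, 0, 0, 0, 0, 0, 15],
    [0.005, 0, 0, 0, 0, 0, 20],
    [0.005, 0, 0, 0, 0, 0, 20]
  ],
  "newtons": 25
}}

```text
time: 6.45
eef_pos: [563.1, 33.4, 92.3]
ee_rot: [0.234, 0.972, 0.001, 0.001]
force: [2.6, 3.5, -0.7]
grip_width: 9.5
```

```bash
python3 st.py
```

```text
6.45 [563.07  33.45  92.34] yaw 1.0985 F [ 2.61  3.49 -0.68] M [ 0.702 -0.608  0.06 ] 9.549590720176903 q6 -1.25
```

Call:
{"method": "apply_moves", "body": {
  "rows": [
    [0.005, -0.0002, 0.0006, 0, 0, 0, 5],
    [0.005, -0.0002, 0.0006, 0, 0, 0, 10],
    [0.005, -0.0002, 0.0006, 0, 0, 0, 15],
    [0.005, -0.0002, 0.0006, 0, 0, 0, 20],
    [0.005, -0.0002, 0.0006, 0, 0, 0, 25],
    [0.005, -0.0002, 0.0006, 0, 0, 0, 25]
  ]
}}

```text
time: 7.2
eef_pos: [563.5, 33.3, 92.3]
ee_rot: [0.438, 0.899, 0.0, 0.001]
force: [3.1, 0.7, -0.8]
grip_width: 9.7
```

```bash
python3 st.py
```

```text
7.2 [563.45  33.29  92.34] yaw 0.6637 F [ 3.07  0.66 -0.83] M [ 0.162 -0.605  0.04 ] 9.676788591484973 q6 -0.814
```

Call:
{"method": "apply_moves", "body": {
  "rows": [
    [0.005, -0.0002, 0.0003, 0, 0, 0, 5],
    [0.005, -0.0003, 0.0004, 0, 0, 0, 10],
    [0.005, -0.0003, 0.0004, 0, 0, 0, 15],
    [0.005, -0.0003, 0.0004, 0, 0, 0, 20],
    [0.005, -0.0003, 0.0004, 0, 0, 0, 25],
    [0.005, -0.0003, 0.0004, 0, 0, 0, 30],
    [0.005, -0.0003, 0.0004, 0, 0, 0, 35],
    [0.005, -0.0003, 0.0004, 0, 0, 0, 35]
  ]
}}

```text
time: 8.2
eef_pos: [563.9, 32.9, 92.3]
ee_rot: [0.688, 0.726, -0.0, 0.001]
force: [2.6, -1.8, -1.5]
grip_width: 10.0
```

```bash
python3 st.py; python3 - <<'E'
from h import *
p=save('wrist','w3');cv2.imwrite('pics/w3b.png',cv2.resize(p['frame'][100:384,100:420,::-1],None,fx=2,fy=2,interpolation=cv2.INTER_CUBIC))
E
```

```text
8.2 [563.87  32.91  92.35] yaw 0.0536 F [ 2.64 -1.85 -1.5 ] M [-0.504 -0.526  0.069] 9.95762371557791 q6 -0.204
```

View pics/w3b.png

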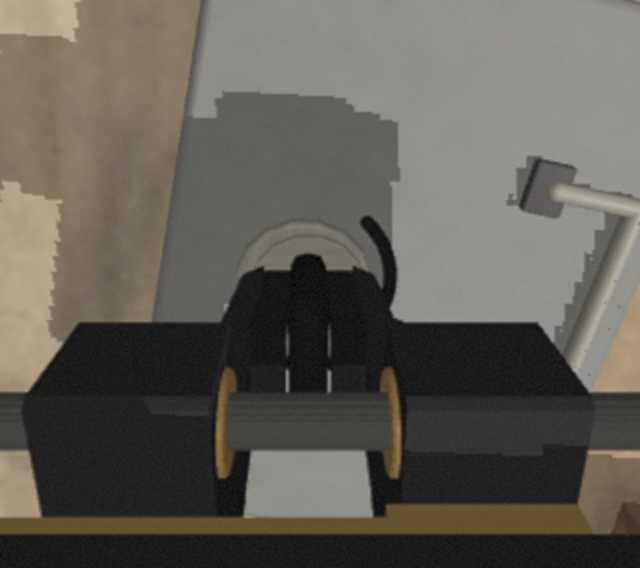

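Call:
{"method": "apply_moves", "body": {
  "rows": [
    [0.005, 0, 0, 0, 0, 0, 4],
    [0.005, 0, 0, 0, 0, 0, 8],
    [0.005, 0, 0, 0, 0, 0, 8],
    [0.005, 0, 0, 0, 0, 0, 4],
    [0.005, 0, 0, 0, 0, 0, -1],
    [0.005, 0, 0, 0, 0, 0, -6],
    [0.005, 0, 0, 0, 0, 0, -10],
    [0.005, 0, 0, 0, 0, 0, -10]
  ]
}}

```text
time: 9.25
eef_pos: [563.0, 33.7, 92.3]
ee_rot: [0.622, 0.783, -0.0, -0.001]
force: [-0.7, 0.7, 2.5]
grip_width: 9.7
```

```bash
python3 st.py
```

```text
9.25 [563.01  33.68  92.26] yaw 0.2269 F [-0.7   0.69  2.45] M [-0.085  0.188 -0.008] 9.676347329886163 q6 -0.377
```

Call:
{"method": "apply_moves", "body": {
  "rows": [
    [0.012, 0, 0, 0, 0, 0, 0],
    [0.05, 0, 0, 0, 0, 0, 0],
    [0.06, 0, 0, 0, 0, 0, 0],
    [0.07, 0, 0, -0.02, 0, 0, 0],
    [0.07, 0, 0, -0.06, 0, 0, 0],
    [0.07, 0, 0, -0.08, 0, 0, 0],
    [0.07, 0, 0, -0.08, 0, 0, 0],
    [0.07, 0, 0, -0.08, 0, 0, 0]
  ]
}}

```text
time: 10.25
eef_pos: [563.1, 33.5, 171.2]
ee_rot: [0.623, 0.782, -0.0, -0.001]
force: [-1.1, -0.0, -0.1]
grip_width: 70.3
```

```bash
python3 st.py; python3 - <<'E'
from h import *
s=arm.get_state()
p=save('wrist','w4');T=wristT(p,s);cv2.imwrite('pics/w4b.png',cv2.resize(p['frame'][110:310,160:360,::-1],None,fx=3,fy=3,interpolation=cv2.INTER_CUBIC))
print(proj(p,[[563,33,85],[563,33,123]],T)); np.save('T4.npy',T)
for r in arm.trace('bolt',p): print(r['score'],r['uv'])
E
```

```text
10.25 [563.08  33.47 171.16] yaw 0.225 F [-1.07 -0.   -0.08] M [-0.144  0.056 -0.021] 70.31495932611118 q6 -0.375
[[253.29858455 200.75202482]
 [253.1557479  217.26845035]]
0.64 [251.7, 204.4]
0.58 [273.9, 223.5]
```

View pics/w4b.png

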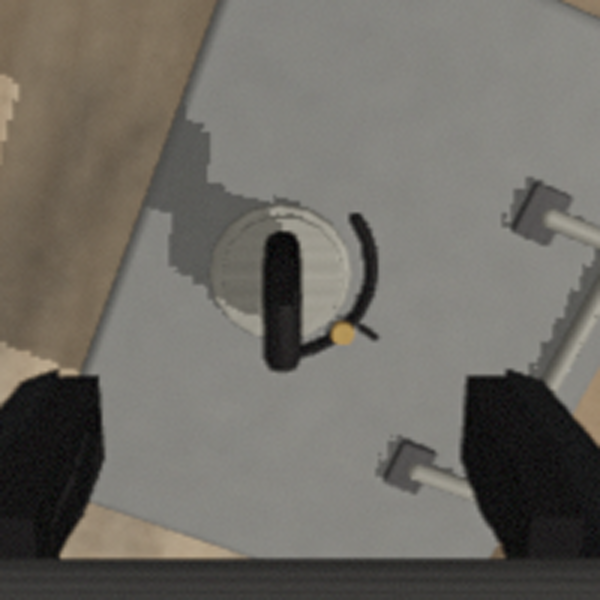

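The pip at crop (343,333) looks past the cross bar, whose outer end is at about (378,338). I'll check that by angle and also measure the key's centre.

```bash
python3 - <<'E'
from h import *
T=np.load('T4.npy'); p=arm.capture('wrist')
f=lambda c,z:ray(p,(c[0]/3+160,c[1]/3+110),z,T)[:2]
ctr=f((281.5,272),85); print('collar',ctr)
a={}
for n,c,z in [('pip',(343,333),81),('bar',(378,338),80),('start',(355,215),80),('end',(303,352),80)]:
    d=f(c,z)-ctr; a[n]=np.arctan2(d[1],d[0]); print(n,np.hypot(*d).round(1),a[n].round(3))
print('bolt-thr',a['bar']-a['pip'],'pip travel',a['start']-a['pip'],'range',a['start']-a['end'])
print('bow top', f((282,248),123), f((283,363),123))
print(delta([563,33,171],.225))
E
```

```text
collar [563.44085549  33.1827412 ]
pip 28.2 -0.618
bar 37.6 -0.438
start 26.8 0.863
end 28.7 -1.112
bolt-thr 0.17976511889193875 pip travel 1.480509821087262 range 1.9744413948431192
bow top [559.28698033  52.0185075 ] [566.39513542  22.17704345]
(array([-0.0004, -0.0003,  0.0002]), array([-0.11, -0.04, -0.  ]))
```

The bolt is about 0.18 rad past the bar, so it is fully thrown. Next I regrip the key, centred.

Call:
{"method": "apply_moves", "body": {
  "rows": [
    [0.05, 0.0003, 0.0002, 0.03, 0, 0, 0],
    [0.04, 0.0003, 0.0002, 0.06, 0, 0, 0],
    [0.03, 0.0003, 0.0002, 0.08, 0, 0, 0],
    [0.02, 0.0003, 0.0002, 0.08, 0, 0, 0],
    [0.014, 0.0003, 0.0002, 0.08, 0, 0, 0],
    [0.005, 0.0003, 0.0002, 0.08, 0, 0, 0],
    [0.005, 0.0003, 0.0002, 0.08, 0, 0, 0],
    [0.005, 0.0003, 0.0002, 0.08, 0, 0, 0]
  ],
  "newtons": 3
}}

```text
time: 11.4
eef_pos: [563.4, 33.6, 92.8]
ee_rot: [0.623, 0.782, -0.0, 0.0]
force: [-5.0, -2.0, 5.8]
grip_width: 9.7
```

```bash
python3 st.py
```

```text
11.4 [563.38  33.63  92.76] yaw 0.2251 F [-4.98 -1.99  5.76] M [-0.326  0.845  0.051] 9.715912885918783 q6 -0.375
```

Call:
{"method": "apply_moves", "body": {
  "rows": [
    [0.005, 0, 0, 0, 0, 0, 0],
    [0.005, 0, 0, 0, 0, 0, 0]
  ],
  "newtons": 25
}}

```text
time: 11.65
eef_pos: [563.4, 33.6, 92.7]
ee_rot: [0.623, 0.782, -0.0, -0.0]
force: [-5.8, -2.2, 7.0]
grip_width: 9.4
```

```bash
python3 st.py
```

```text
11.65 [563.38  33.58  92.72] yaw 0.2251 F [-5.8  -2.22  6.98] M [-0.383  0.957  0.006] 9.381496307474658 q6 -0.375
```

Call:
{"method": "apply_moves", "body": {
  "rows": [
    [0.005, 0.0002, -0.0006, -0.0004, 0, 0, 0],
    [0.005, 0.0002, -0.0006, -0.0004, 0, 0, 0],
    [0.005, 0.0002, -0.0006, -0.0004, 0, 0, 0]
  ]
}}

```text
time: 12.02
eef_pos: [563.2, 33.6, 92.7]
ee_rot: [0.623, 0.782, -0.0, 0.0]
force: [-2.6, -2.1, 2.8]
grip_width: 9.6
```

```bash
python3 st.py
```

```text
12.03 [563.17  33.65  92.74] yaw 0.225 F [-2.56 -2.12  2.8 ] M [-0.502  0.451 -0.014] 9.645166547290419 q6 -0.375
```

Call:
{"method": "apply_moves", "body": {
  "rows": [
    [0.005, 0.0003, -0.0005, -0.0003, 0, 0, -3],
    [0.005, 0.0003, -0.0005, -0.0003, 0, 0, -6],
    [0.005, 0.0003, -0.0005, -0.0003, 0, 0, -6]
  ]
}}

```text
time: 12.4
eef_pos: [562.8, 33.9, 92.8]
ee_rot: [0.582, 0.813, 0.0, 0.0]
force: [0.7, -1.4, -1.3]
grip_width: 10.1
```

```bash
python3 st.py
```

```text
12.4 [562.8   33.91  92.81] yaw 0.3292 F [ 0.75 -1.44 -1.26] M [-0.501 -0.015 -0.012] 10.142311534503664 q6 -0.479
```

Call:
{"method": "apply_moves", "body": {
  "rows": [
    [0.005, 0, 0, -0.0015, 0, 0, 0],
    [0.005, 0, 0, -0.003, 0, 0, 0],
    [0.005, 0, 0, -0.004, 0, 0, 0],
    [0.005, 0, 0, -0.0048, 0, 0, 0],
    [0.005, 0, 0, -0.0048, 0, 0, 0],
    [0.005, 0, 0, -0.0048, 0, 0, 0]
  ]
}}

```text
time: 13.15
eef_pos: [562.4, 34.0, 97.5]
ee_rot: [0.582, 0.814, -0.0, -0.0]
force: [1.3, -1.5, -5.9]
grip_width: 9.9
```

```bash
python3 st.py
```

```text
13.15 [562.43  34.03  97.49] yaw 0.3296 F [ 1.33 -1.49 -5.92] M [-0.29  -0.225  0.014] 9.883364978401303 q6 -0.479
```

Call:
{"method": "apply_moves", "body": {
  "rows": [
    [0.005, 0.0004, 0.0001, 0.003, 0, 0, 0],
    [0.005, 0.0004, 0.0001, 0.0048, 0, 0, -3],
    [0.005, 0.0004, 0.0001, 0.0048, 0, 0, -6],
    [0.005, 0.0004, 0.0001, 0.0048, 0, 0, -6],
    [0.005, 0.0004, 0.0001, 0.0033, 0, 0, -6],
    [0.005, 0.0004, 0.0001, 0.0018, 0, 0, -6],
    [0.005, 0.0004, 0.0001, 0.0008, 0, 0, -6],
    [0.005, 0.0004, 0.0001, 0, 0, 0, -6],
    [0.005, 0.0004, 0.0001, 0, 0, 0, -6]
  ]
}}

```text
time: 14.28
eef_pos: [562.3, 34.4, 97.4]
ee_rot: [0.538, 0.843, -0.0, -0.0]
force: [0.0, -3.9, -6.3]
grip_width: 9.9
```

```bash
python3 st.py
```

```text
14.28 [562.31  34.4   97.42] yaw 0.4344 F [ 0.   -3.87 -6.35] M [-0.767 -0.042 -0.004] 9.881687253748565 q6 -0.583
```

Call:
{"method": "apply_moves", "body": {
  "rows": [
    [0.005, -0.0004, -0.0002, 0.003, 0, 0, 0],
    [0.005, -0.0007, -0.0003, 0.0048, 0, 0, -3],
    [0.005, -0.0007, -0.0003, 0.0048, 0, 0, -6],
    [0.005, -0.0007, -0.0003, 0.0048, 0, 0, -6]
  ]
}}

```text
time: 14.78
eef_pos: [562.7, 33.9, 93.2]
ee_rot: [0.493, 0.87, 0.0, 0.0]
force: [-0.3, -0.6, -0.8]
grip_width: 9.7
```

```bash
python3 st.py
```

```text
14.78 [562.7   33.9   93.23] yaw 0.5388 F [-0.32 -0.57 -0.82] M [-0.273 -0.041  0.011] 9.657894230887976 q6 -0.689
```

Call:
{"method": "apply_moves", "body": {
  "rows": [
    [0.005, 0, 0, -0.0015, 0, 0, 0],
    [0.005, 0, 0, -0.003, 0, 0, 0],
    [0.005, 0, 0, -0.004, 0, 0, 0],
    [0.005, 0, 0, -0.0048, 0, 0, 0],
    [0.005, 0, 0, -0.0048, 0, 0, 0],
    [0.005, 0, 0, -0.0048, 0, 0, 0]
  ]
}}

```text
time: 15.52
eef_pos: [562.4, 33.7, 97.5]
ee_rot: [0.493, 0.87, 0.0, -0.0]
force: [1.2, -0.6, -6.4]
grip_width: 9.7
```

```bash
python3 st.py
```

```text
15.53 [562.39  33.73  97.47] yaw 0.5391 F [ 1.19 -0.62 -6.45] M [ 0.046 -0.272 -0.012] 9.740957442071899 q6 -0.689
```

Call:
{"method": "apply_moves", "body": {
  "rows": [
    [0.005, -0.0002, 0.0001, 0.003, 0, 0, 0],
    [0.005, -0.0002, 0.0001, 0.0048, 0, 0, -3],
    [0.005, -0.0002, 0.0001, 0.0048, 0, 0, -6],
    [0.005, -0.0002, 0.0001, 0.0048, 0, 0, -6],
    [0.005, -0.0002, 0.0001, 0.0033, 0, 0, -6],
    [0.005, -0.0002, 0.0001, 0.0018, 0, 0, -6],
    [0.005, -0.0002, 0.0001, 0.0008, 0, 0, -6],
    [0.005, -0.0002, 0.0001, 0, 0, 0, -6],
    [0.005, -0.0002, 0.0001, 0, 0, 0, -6]
  ]
}}

```text
time: 16.65
eef_pos: [562.6, 33.5, 97.4]
ee_rot: [0.447, 0.894, -0.0, -0.0]
force: [1.2, -0.3, -6.8]
grip_width: 9.6
```

```bash
python3 st.py
```

```text
16.65 [562.6   33.52  97.42] yaw 0.6438 F [ 1.19 -0.31 -6.83] M [-0.108 -0.27  -0.016] 9.638508417553965 q6 -0.794
```

Call:
{"method": "apply_moves", "body": {
  "rows": [
    [0.005, -0.0001, 0.0002, 0.003, 0, 0, 0],
    [0.005, -0.0001, 0.0002, 0.0048, 0, 0, -3],
    [0.005, -0.0001, 0.0002, 0.0048, 0, 0, -6],
    [0.005, -0.0001, 0.0002, 0.0048, 0, 0, -6],
    [0.005, -0.0001, 0.0002, 0.0033, 0, 0, -6],
    [0.005, -0.0001, 0.0002, 0.0018, 0, 0, -6],
    [0.005, -0.0001, 0.0002, 0.0008, 0, 0, -6],
    [0.005, -0.0001, 0.0002, 0.0003, 0, 0, -6],
    [0.005, -0.0001, 0.0002, 0.0003, 0, 0, -6]
  ]
}}

```text
time: 17.77
eef_pos: [562.8, 33.6, 97.2]
ee_rot: [0.4, 0.917, -0.0, -0.0]
force: [0.8, -1.0, -4.9]
grip_width: 9.8
```

```bash
python3 st.py
```

```text
17.77 [562.82  33.57  97.18] yaw 0.7485 F [ 0.81 -0.96 -4.92] M [-0.033 -0.127  0.023] 9.765887875296643 q6 -0.899
```

Call:
{"method": "apply_moves", "body": {
  "rows": [
    [0.005, -0.0002, -0.0001, 0.003, 0, 0, 0],
    [0.005, -0.0002, -0.0001, 0.0045, 0, 0, -3],
    [0.005, -0.0002, -0.0001, 0.0045, 0, 0, -6],
    [0.005, -0.0002, -0.0001, 0.0045, 0, 0, -6],
    [0.005, -0.0002, -0.0001, 0.003, 0, 0, -6],
    [0.005, -0.0002, -0.0001, 0.0015, 0, 0, -6],
    [0.005, -0.0002, -0.0001, 0.0005, 0, 0, -6],
    [0.005, -0.0002, -0.0001, 0, 0, 0, -6],
    [0.005, -0.0002, -0.0001, 0, 0, 0, -6]
  ]
}}

```text
time: 18.9
eef_pos: [562.9, 33.3, 97.5]
ee_rot: [0.351, 0.936, -0.0, -0.0]
force: [0.2, 0.3, -0.8]
grip_width: 9.9
```

```bash
python3 st.py
```

```text
18.9 [562.94  33.34  97.46] yaw 0.8533 F [ 0.17  0.25 -0.79] M [-0.091  0.028 -0.043] 9.886841641172921 q6 -1.004
```

At this angle the key rises with only −0.8 N. I'll turn slightly further towards the window's centre and raise it gently.

Call:
{"method": "apply_moves", "body": {
  "rows": [
    [0.005, 0, 0, 0, 0, 0, -1],
    [0.005, 0, 0, -0.001, 0, 0, -2],
    [0.005, 0, 0, -0.002, 0, 0, -2],
    [0.005, 0, 0, -0.002, 0, 0, -2]
  ]
}}

```text
time: 19.4
eef_pos: [563.0, 33.4, 99.5]
ee_rot: [0.335, 0.942, 0.0, 0.0]
force: [-0.6, 0.4, -1.2]
grip_width: 9.7
```

```bash
python3 st.py
```

```text
19.4 [563.01  33.36  99.53] yaw 0.8882 F [-0.57  0.42 -1.16] M [ 0.008  0.07  -0.052] 9.73582483317194 q6 -1.039
```

Call:
{"method": "apply_moves", "body": {
  "rows": [
    [0.005, 0, 0, -0.0015, 0, 0, 0],
    [0.005, 0, 0, -0.003, 0, 0, 0],
    [0.005, 0, 0, -0.0045, 0, 0, 0],
    [0.005, 0, 0, -0.0045, 0, 0, 0]
  ]
}}

```text
time: 19.9
eef_pos: [563.0, 33.3, 104.1]
ee_rot: [0.335, 0.942, 0.0, 0.0]
force: [0.7, -0.6, -1.2]
grip_width: 9.6
```

```bash
python3 st.py
```

```text
19.9 [563.02  33.34 104.11] yaw 0.8883 F [ 0.73 -0.57 -1.18] M [-0.039  0.007  0.012] 9.577026146302241 q6 -1.039
```

Free at about 11 mm up. I continue up until the key is clear.

Call:
{"method": "apply_moves", "body": {
  "rows": [
    [0.005, 0, 0, -0.002, 0, 0, 0],
    [0.005, 0, 0, -0.004, 0, 0, 0],
    [0.005, 0, 0, -0.006, 0, 0, 0],
    [0.005, 0, 0, -0.008, 0, 0, 0],
    [0.005, 0, 0, -0.008, 0, 0, 0]
  ]
}}

```text
time: 20.52
eef_pos: [563.0, 33.3, 112.1]
ee_rot: [0.335, 0.942, 0.0, 0.0]
force: [-0.4, -0.2, -0.6]
grip_width: 10.0
```

```bash
python3 st.py
```

```text
20.52 [563.05  33.32 112.13] yaw 0.8883 F [-0.36 -0.22 -0.58] M [ 0.002 -0.001 -0.007] 10.013334618247088 q6 -1.039
```

Call:
{"method": "apply_moves", "body": {
  "rows": [
    [0.005, 0, 0, -0.003, 0, 0, 0],
    [0.005, 0, 0, -0.006, 0, 0, 0],
    [0.005, 0, 0, -0.009, 0, 0, 0],
    [0.005, 0, 0, -0.012, 0, 0, 0],
    [0.005, 0, 0, -0.018, 0, 0, 0],
    [0.005, 0, 0, -0.03, 0, 0, 0],
    [0.005, 0, 0, -0.05, 0, 0, 0],
    [0.005, 0, 0, -0.07, 0, 0, 0],
    [0.005, 0, 0, -0.08, 0, 0, 0],
    [0.005, 0, 0, -0.08, 0, 0, 0],
    [0.005, 0, 0, -0.08, 0, 0, 0]
  ]
}}

```text
time: 21.9
eef_pos: [562.7, 33.4, 191.3]
ee_rot: [0.335, 0.942, -0.0, -0.001]
force: [0.4, -0.6, -0.6]
grip_width: 9.9
```

```bash
python3 st.py; python3 - <<'E'
from h import *
s=arm.get_state()
p=save('wrist','w5'); q=save('scene','s5')
cv2.imwrite('pics/s5b.png',cv2.resize(q['frame'][80:330,90:410,::-1],None,fx=2.4,fy=2.4,interpolation=cv2.INTER_CUBIC))
d,w=delta([472,324,190],s and yawof(s)); print(d,w)
E
```

```text
21.9 [562.65  33.37 191.27] yaw 0.8882 F [ 0.4  -0.58 -0.57] M [-0.005  0.01  -0.011] 9.898503549311451 q6 -1.039
[0.2537 0.1683 0.0014] [-0.04 -0.07 -0.  ]
```

View pics/s5b.png

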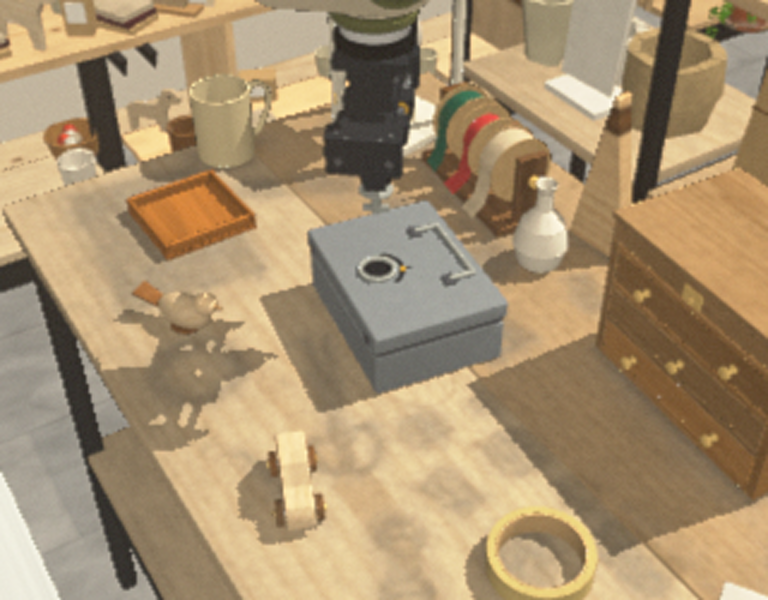

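View pics/w5.png

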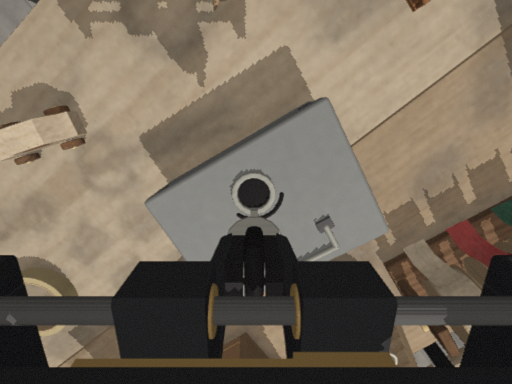

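The key is out, with the hole empty at w5 (255,192). The pip in the scene view is well round on the far side of the collar. Now I carry the key over the tray.

Call:
{"method": "apply_moves", "body": {
  "rows": [
    [0.005, 0.025, 0.017, 0, 0, 0, -4],
    [0.005, 0.055, 0.036, 0, 0, 0, -8],
    [0.005, 0.09, 0.06, 0, 0, 0, -13],
    [0.005, 0.125, 0.083, 0, 0, 0, -18],
    [0.005, 0.16, 0.106, 0, 0, 0, -23],
    [0.005, 0.195, 0.129, 0, 0, 0, -28],
    [0.005, 0.225, 0.149, 0, 0, 0, -33],
    [0.005, 0.245, 0.163, 0, 0, 0, -37],
    [0.005, 0.2537, 0.1683, 0, 0, 0, -39],
    [0.005, 0.2537, 0.1683, 0, 0, 0, -39],
    [0.005, 0.2537, 0.1683, 0, 0, 0, -39]
  ]
}}

```text
time: 23.38
eef_pos: [472.6, 323.1, 191.8]
ee_rot: [0.002, 1.0, -0.0, -0.0]
force: [0.7, -0.7, -1.0]
grip_width: 9.4
```

```bash
python3 st.py; python3 - <<'E'
from h import *
s=arm.get_state()
p=save('wrist','w6'); T=wristT(p,s)
t=save('top','t6')
r=arm.trace('tray',p)
if r: print(r[0]['score'],r[0]['uv'],ray(p,r[0]['uv'],10,T))
c=np.array([[472+a*60,324.5+b*60,22] for a,b in((-1,-1),(-1,1),(1,1),(1,-1))]); print(proj(p,c,T).round(0).tolist())
print('mug',ray(t,(105,168),60),'bird',ray(t,(183,257),20),ray(t,(217,240),40))
E
```

```text
23.38 [472.61 323.15 191.84] yaw 1.5672 F [ 0.73 -0.71 -1.  ] M [0.014 0.008 0.053] 9.397368986383018 q6 -1.174
0.97 [260.6, 169.0] [466.35796485 331.42826805  10.        ]
[[200.0, 123.0], [310.0, 123.0], [304.0, 223.0], [206.0, 224.0]]
mug [579.17399246 452.89311065  60.        ] bird [349.16898339 202.42326788  20.        ] [405.17253308 108.88648445  40.        ]
```

View pics/w6.png

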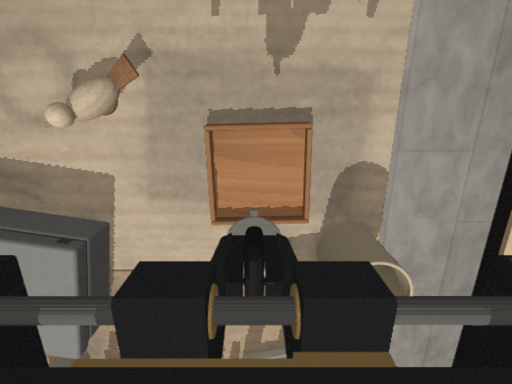

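View pics/t6.png

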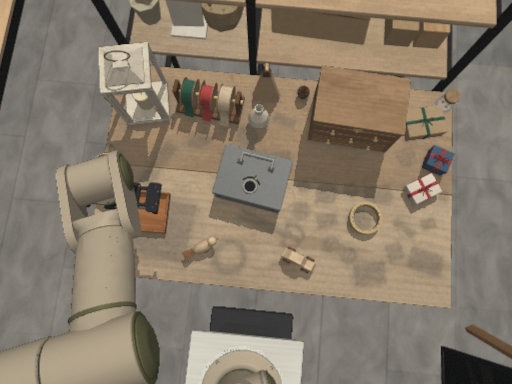

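The tray spans u 206–312 and v 123–223 in the wrist view, so its centre is near (471,327). I'll tilt the key and lower it so it lies down lengthwise within the tray.

Call:
{"method": "apply_moves", "body": {
  "rows": [
    [0.005, -0.002, 0.001, 0.01, 0, -5, 0],
    [0.005, -0.004, 0.002, 0.025, 0, -10, 0],
    [0.005, -0.006, 0.003, 0.04, 0, -15, 0],
    [0.005, -0.008, 0.004, 0.055, 0, -20, 0],
    [0.005, -0.008, 0.004, 0.07, 0, -25, 0],
    [0.005, -0.008, 0.004, 0.08, 0, -30, 0],
    [0.005, -0.008, 0.004, 0.09, 0, -35, 0],
    [0.005, -0.008, 0.004, 0.09, 0, -35, 0],
    [0.005, -0.008, 0.004, 0.09, 0, -35, 0]
  ]
}}

```text
time: 24.65
eef_pos: [481.0, 327.9, 102.7]
ee_rot: [0.001, 0.954, -0.0, 0.301]
force: [0.9, 1.2, -0.5]
grip_width: 10.0
```

```bash
python3 st.py; python3 - <<'E'
from h import *
s=arm.get_state(); M=R.from_quat(s['ee_rot']).as_matrix(); print(M.round(2))
print('key tip',(s['eef_pos']+33.3*M[:,2]).round(1))
print(M.T@(np.array([481,327,41])-s['eef_pos']))
p=save('scene','s7'); cv2.imwrite('pics/s7b.png',cv2.resize(p['frame'][80:280,80:340,::-1],None,fx=3,fy=3,interpolation=cv2.INTER_CUBIC))
E
```

```text
24.65 [480.98 327.93 102.66] yaw 1.5682 F [ 0.86  1.23 -0.54] M [0.034 0.289 0.   ] 10.035567649250893 q6 -0.467
[[-0.82  0.    0.57]
 [ 0.    1.   -0.  ]
 [-0.57  0.   -0.82]]
key tip [500.1 327.9  75.4]
[35.33237403 -0.96014361 50.53138895]
```

View pics/s7b.png

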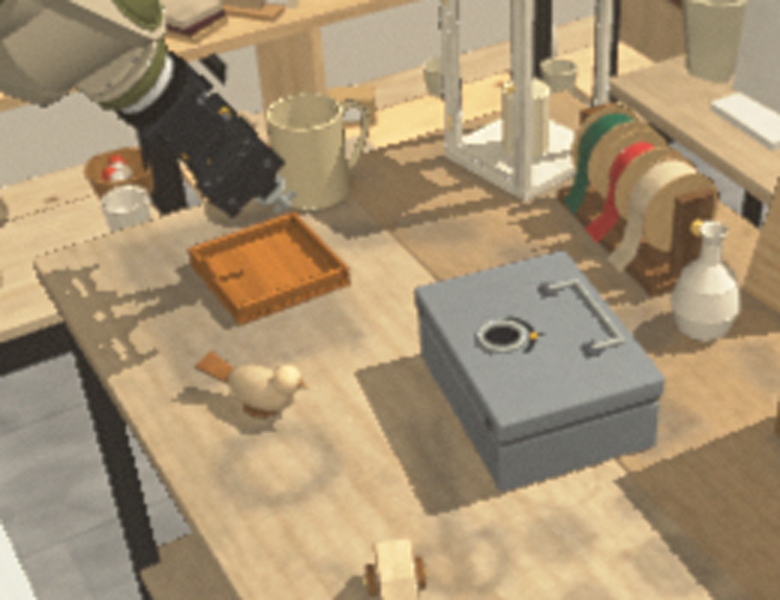

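The key tip leans forward over the tray as planned, clear of the mug. I lower it now.

Call:
{"method": "apply_moves", "body": {
  "rows": [
    [0.005, 0.01, -0.001, 0.0143, 0, 0, 0],
    [0.005, 0.02, -0.001, 0.0286, 0, 0, 0],
    [0.005, 0.027, -0.001, 0.0386, 0, 0, 0],
    [0.005, 0.031, -0.001, 0.0445, 0, 0, 0],
    [0.005, 0.034, -0.001, 0.0485, 0, 0, 0],
    [0.005, 0.034, -0.001, 0.0485, 0, 0, 0]
  ]
}}

```text
time: 25.45
eef_pos: [480.6, 326.8, 42.9]
ee_rot: [0.001, 0.954, -0.0, 0.301]
force: [0.1, 0.8, -0.5]
grip_width: 9.8
```

```bash
python3 st.py; python3 - <<'E'
from h import *
p=save('scene','s8'); cv2.imwrite('pics/s8b.png',cv2.resize(p['frame'][110:230,100:260,::-1],None,fx=5,fy=5,interpolation=cv2.INTER_CUBIC))
E
```

```text
25.45 [480.6  326.84  42.9 ] yaw 1.5684 F [ 0.11  0.82 -0.46] M [ 0.053  0.286 -0.029] 9.777567399541539 q6 -0.144
```

View pics/s8b.png

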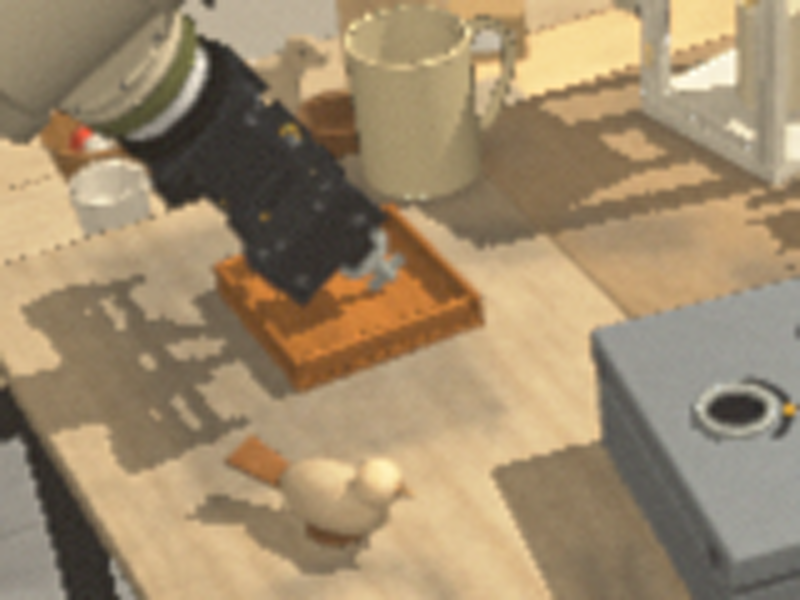

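Call:
{"method": "apply_moves", "body": {
  "rows": [
    [0.005, 0.0006, 0, 0.0008, 0, 0, 0],
    [0.005, 0.0012, 0, 0.0017, 0, 0, 0],
    [0.005, 0.0012, 0, 0.0017, 0, 0, 0]
  ]
}}

```text
time: 25.88
eef_pos: [480.2, 326.9, 40.7]
ee_rot: [0.001, 0.954, -0.0, 0.301]
force: [-0.2, 0.5, -1.1]
grip_width: 9.9
```

```bash
python3 st.py
```

```text
25.88 [480.22 326.95  40.67] yaw 1.5689 F [-0.16  0.54 -1.12] M [ 0.048  0.326 -0.055] 9.874655211252298 q6 -0.128
```

Call:
{"method": "apply_moves", "body": {
  "rows": [
    [0.005, 0.0007, 0, 0.001, 0, 0, 0],
    [0.005, 0.0007, 0, 0.001, 0, 0, 0],
    [0.011, 0.0007, 0, 0.001, 0, 0, 0],
    [0.014, 0.0007, 0, 0.001, 0, 0, 0],
    [0.02, 0.0007, 0, 0.001, 0, 0, 0],
    [0.04, 0.0007, 0, 0.001, 0, 0, 0],
    [0.045, 0.0007, 0, 0.001, 0, 0, 0],
    [0.045, 0.0007, 0, 0.001, 0, 0, 0],
    [0.045, 0.0007, 0, 0.001, 0, 0, 0]
  ],
  "newtons": 10
}}

```text
time: 27.0
eef_pos: [480.2, 326.9, 39.4]
ee_rot: [0.001, 0.954, -0.0, 0.301]
force: [-0.4, -0.3, -0.1]
grip_width: 45.3
```

```bash
python3 st.py; python3 - <<'E'
from h import *
p=save('scene','s9'); cv2.imwrite('pics/s9b.png',cv2.resize(p['frame'][110:230,100:260,::-1],None,fx=5,fy=5,interpolation=cv2.INTER_CUBIC))
p=save('wrist','w9')
E
```

```text
27.0 [480.25 326.94  39.43] yaw 1.5689 F [-0.44 -0.31 -0.08] M [-0.039  0.238  0.01 ] 45.25978844970953 q6 -0.12
```

View pics/s9b.png

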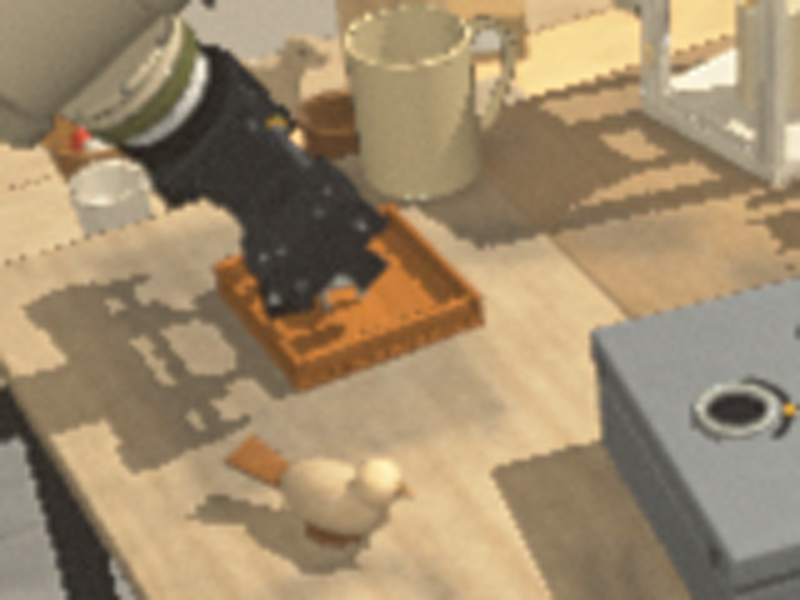

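View pics/w9.png

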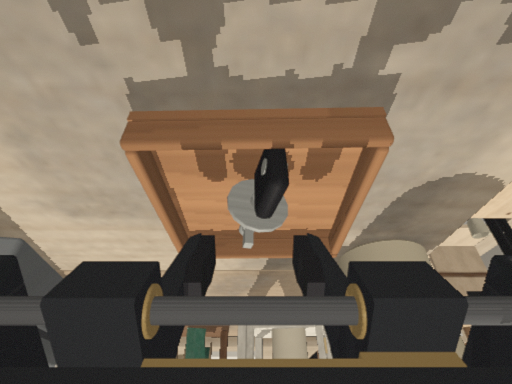

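The key lies inside the tray between the open fingers. I retreat straight up.

Call:
{"method": "apply_moves", "body": {
  "rows": [
    [0.045, -0.006, 0, -0.008, 0, 0, 0],
    [0.045, -0.017, 0, -0.025, 0, 0, 0],
    [0.045, -0.04, 0, -0.057, 0, 0, 0],
    [0.045, -0.068, 0, -0.098, 0, 0, 0],
    [0.045, -0.091, 0, -0.131, 0, 0, 0],
    [0.045, -0.091, 0, -0.131, 0, 0, 0],
    [0.045, -0.091, 0, -0.131, 0, 0, 0]
  ]
}}

```text
time: 27.98
eef_pos: [479.2, 326.7, 198.0]
ee_rot: [0.001, 0.954, -0.001, 0.3]
force: [-0.3, -1.1, 0.2]
grip_width: 44.9
```

```bash
python3 st.py; python3 - <<'E'
from h import *
s=arm.get_state()
p=save('wrist','w10'); T=wristT(p,s)
for n in ('key','tray'):
    for r in arm.trace(n,p)[:1]: print(n,r['score'],r['uv'],ray(p,r['uv'],15,T))
t=save('scene','t10'); cv2.imwrite('pics/t10b.png',cv2.resize(t['frame'][100:340,90:350,::-1],None,fx=2.4,fy=2.4,interpolation=cv2.INTER_CUBIC))
E
```

```text
27.98 [479.2  326.67 198.  ] yaw 1.5688 F [-0.3  -1.11  0.22] M [0.032 0.273 0.018] 44.86180343246413 q6 -0.746
key 0.58 [259.4, 52.4] [455.68162273 331.90391247  15.        ]
tray 0.85 [250.2, 47.7] [451.48446313 323.57004097  15.        ]
```

View pics/w10.png

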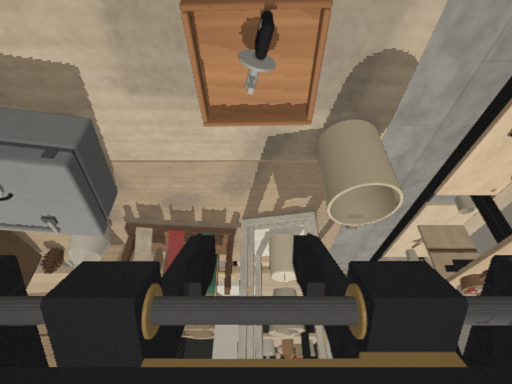

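View pics/t10b.png

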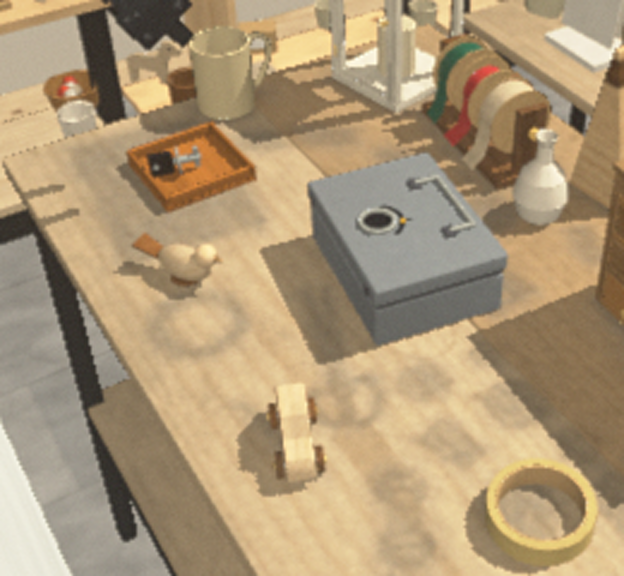

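```bash
python3 -c "
from h import *
print(arm.job_done()); s=arm.get_state(); print(s['time'],s['force'])"
```

```text
the job is handed in; nothing more can be done
None
the job is handed in; nothing more can be done
```

The cash box is locked, and the key is out and lying in the wooden tray. I handed the job in at about 28 s of the 72 s allowed.

- **Lock:** I turned the key about 88° clockwise, then let go and looked. The brass pip was about 0.18 rad past the cross bar, so the bolt read roughly 1.33 to 1.45 against the 1.15 needed. After that I only turned the key back.
- **Slot:** I turned back in 6° steps with upward pulls of 5 to 7 N. Several were blocked until the key rose freely at about 0.55 rad below the box's yaw. It then came out with no more than about 1.2 N. Two or three of the blocked pulls reached 6.3 to 6.8 N, a little over the 6 N advised.
- **Side load:** The most I read on the key in the lock was about 9 N, when regripping it. I eased that off before feeling for the slot.
- **Last pictures:** The key lies wholly inside the tray, with its bow close to the near wall. The pip is still where it was, the lock hole is empty, and the bird, car, tape roll and vase look untouched. The gripper is clear, about 200 mm up.
- **Disagreement:** The fixed top camera and the wrist camera differed by 3 to 5 mm in y for both the lock and the tray. I went by the wrist camera.

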